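# Turn the topping carousel until the red-lidded pot faces front

### The arm

A 6-joint arm with a two-finger parallel gripper is mounted at the origin on the work surface. World frame = base frame: x ahead of the robot, y to its left, z up, the work surface at z = 0. Lengths are in m, angles in rad, forces in N, time in s.
With the tool pointing down it reaches from about 0.425 to 0.925 m from the base axis. Payload 12.5 kg.
Tool frame: the origin (TCP) lies at the very end of the fingers, on their centre line; the grasp point (between the pads) lies 19 mm behind it; x points along the fingers, z is the direction in which the jaws open and shut, and the axes are right-handed (so a half turn about x gives the same grasp; the last joint's range is limited). The gripper opens to 85 mm and grips with 20 to 120 N. Pads are 22 mm wide; open, the fingers measure 114 mm over their backs; the gripper's body (76 mm by 85 mm) begins 54 mm behind the grasp point. The pads swing forward as they close: fully open they stand 13 mm farther back than shut.
Start: joints at [-1.3, 0.491, 1.559, -0, 1.092, -0.106], TCP at [0.23, -0.581, 0.231] pointing down, gripper open.
Joint ranges: [-3.1, 3.1], [-0.84, 2.19], [0.05, 2.79], [-1.13, 4.28], [0.06, 2.93], [-2.69, 2.69]. Speed limits (rad/s): [2.22, 2.22, 2.79, 3.14, 3.14, 3.14].

### API

Orientations are given as a unit quaternion [x, y, z, w].
In Python, from plant import manip, optics, workorder, finder gives the robot as it stands. The module is installed in compiled form; this text tells all that it offers.
- The arm moves only by the shell command python3 -m pendant 'ROWS' [FORCE]. ROWS is JSON, a list of rows, each an object of numbers: "x", "y", "z": the shift along the tool's x, y, z in cm; "turn": the turn about the tool's x in degrees; "fingers": the closure, from -1 (fully open) to 1 (shut). A call has exactly 10 rows; each row is the pose to reach, as a shift and turn from the pose commanded when the call began, along the tool's axes at that moment; what a row does not reach only later rows make up. A row lasts 1/10 s, in which the tool goes at most 50 mm and 8.59 degrees, less where a joint would pass 70% of its speed; a pose out of reach is approached as far as the arm can. A call with a gripper value outside its range is refused whole. The fingers move at their own pace and stop on an object; FORCE is the grip in N (left out, the last holds). Time passes only in rows, so rows that repeat a pose let the fingers close, or fill a call up. It gives the time, the measured TCP pose, the force and the opening at its end, in the units of the state.
- manip.read_state(): the state, without advancing time (a new reading comes with each control period).
- optics.get_image(name): name is "scene" or "top" or "wrist"; returns the picture (384x512x3 uint8, red, green, blue); there is no depth.
- optics.get_calibration(name): a dict with "vfov" (degrees; the focal length in pixels is half the picture's height over the tangent of half this angle, whatever the lens; pixels are square), "cx", "cy" (the principal point, pixels), "extrinsics" (4x4, takes a point from world to camera coordinates). Camera axes: x right, y down, z forward; pixel columns grow to the right and rows downward; lengths in m; the calibration is good to about 2 mm. A picture is of the moment at which its call begins: read the wrist's pose just before it. get_calibration takes no time and is no camera call; for the wrist camera it gives the pose at the moment of the call.
- workorder.hand_in(): hands the job in, once; it reports no verdict.
Trained networks look in the newest picture that a camera, given by its name, has taken for a name from the list of things; names that differ only in an ending like _2 or _b are one class to them, and where a whole thing is asked for, a point or a joint stands for the part that bears it (a point fixed in the world has none). Each returns a list of dicts, best first, with "score" (0 to 1); they miss things now and then, are a little off and sometimes report something else, mostly with a low value. They report only what shows in the picture. A call takes as long as a camera call. They do not tell look-alikes from the thing itself.
- finder.outline_of(target, camera): "mask" (384x512 bool, what is visible of it) and "xy" ([column, row] in pixels, amid what is visible of it).
The state is a dict: "time_s": time; "joint_positions": joint angles; "dq": joint speeds; "joint_torque": joint torques, N m; "tool_pos": TCP position; "eef_rot": TCP orientation; "wrist_force": force on the tool from outside, world axes, zero at the start; "moment": the same for the moment, N m; "gripper_width": opening from 0.0 (shut) to 1.0 (fully open).
Only numpy, scipy, OpenCV 4.12 (cv2) and the standard library are available. Lean on these libraries where they do the work, as an engineer would, in place of code of your own. Each camera call takes 0.05 s, during which the arm holds its last target.

### The job

Turn the wooden turntable on the counter by pushing the black paddles on its rim with your fingertips until the pot with the red lid faces front, standing squarely in line with the red arrow, at its tip. Leave the turntable at rest there and step clear. Do not touch or lift any of the pots, and leave the bowl, the tub and the squeeze bottle where they are.

Things in the scene. Friction and masses are not known exactly. Their poses are not given: they have to be found in the camera images.
- plinth: fixed steel foot under the turntable, standing on the counter; origin on the counter on the turntable's vertical axis; its z axis is up and its -x axis points along the front direction, to the red arrow. A flat red arrow (6 mm high, about 70 mm long) fixed to it lies on the counter 162 to 232 mm from the axis, pointing inwards at the turntable
- arrow_tip (a point): tip of the red arrow, 162 mm from the turntable's axis and 6 mm above the counter
- turntable: wooden disc 236 mm across, 15 mm thick, top 50 mm above the counter; turns without stops both ways about its vertical axis and stays where left (about 1 N at a paddle turns it). Origin on the axis at its underside, 35 mm above the counter; axes turn with it. Five black paddles on its rim at 0, 72, 144, 216, 288 degrees from its x axis; the red-lidded pot at 180, the others 72 degrees apart
- paddle_mid (a point): middle of one of the five black rim paddles (the one on the disc's x axis), 134 mm from the axis, 59 mm above the counter. Each paddle is an upright radial plate 10 mm thick, reaching from 113 to 155 mm from the axis and from 38 to 80 mm above the counter; push its flat side along the rim
- bowl_mid (a point): bystander: small loose steel bowl, 90 mm across, 45 mm high; point at its centre, 22 mm up
- tub_mid (a point): bystander: loose clear tub with a blue lid, 98 x 73 x 58 mm high; point at its centre
- sauce_mid (a point): bystander: loose yellow squeeze bottle with a black nozzle, 54 mm across, 155 mm high; point on its axis 70 mm up
- pot_red_mid (a point): the marked pot: the only one with a red lid; loose amber glass pot 50 mm across, 45 mm high, standing in a shallow collar (6 mm high, 60 mm across) on the turntable, 76 mm from its axis, 50 to 95 mm above the counter; point at its centre, half-way up
- pot_white1_mid (a point): another pot, with a white lid; loose amber glass pot 50 mm across, 45 mm high, standing in a shallow collar (6 mm high, 60 mm across) on the turntable, 76 mm from its axis, 50 to 95 mm above the counter; point at its centre, half-way up
- pot_white2_mid (a point): another pot, with a white lid; loose amber glass pot 50 mm across, 45 mm high, standing in a shallow collar (6 mm high, 60 mm across) on the turntable, 76 mm from its axis, 50 to 95 mm above the counter; point at its centre, half-way up
- pot_white3_mid (a point): another pot, with a white lid; loose amber glass pot 50 mm across, 45 mm high, standing in a shallow collar (6 mm high, 60 mm across) on the turntable, 76 mm from its axis, 50 to 95 mm above the counter; point at its centre, half-way up
- pot_white4_mid (a point): another pot, with a white lid; loose amber glass pot 50 mm across, 45 mm high, standing in a shallow collar (6 mm high, 60 mm across) on the turntable, 76 mm from its axis, 50 to 95 mm above the counter; point at its centre, half-way up
Mind the look-alikes: they are no part of the job. Leave any green look-alike of the part that bears pot_white4_mid alone. What is shaped like the part that bears pot_white1_mid but green or purple is not meant.

How it is judged:
By the outcome, as a careful person would: the job done as asked, in the order asked, and still so for the second after the job is handed in, with the robot touching nothing.
It also fails if it takes over 45 s, if anything falls off the work surface, if the arm or the gripper's body presses on something with over 40 N, if the wrist force passes 120 N, or if a joint passes its speed limit or range.

## Working session

There is one attempt and no reset: what is moved stays moved. The work goes in short steps, Python scripts to look and compute and a shell command to move; the robot and the scene stay as the last step left them, time stands still between calls to the robot, and variables do not carry over. Pictures are saved under pics/ and viewed, and the job is handed in when it is done.

```bash
mkdir -p pics; cat > h.py <<'E'
import numpy as np, cv2
from plant import manip, optics, workorder, finder
def snap(n,f):
    im=optics.get_image(n); cv2.imwrite('pics/'+f,im[:,:,::-1]); return im
def cal(n):
    c=optics.get_calibration(n); f=192/np.tan(np.radians(c['vfov'])/2); return f,c['cx'],c['cy'],np.array(c['extrinsics'])
def proj(n,P):
    f,cx,cy,E=cal(n); p=(E@np.c_[np.atleast_2d(P),np.ones(len(np.atleast_2d(P)))].T)[:3]
    return np.c_[f*p[0]/p[2]+cx,f*p[1]/p[2]+cy]
def back(n,uv,z):
    f,cx,cy,E=cal(n); R,t=E[:3,:3],E[:3,3]; o=-R.T@t
    d=R.T@np.array([(uv[0]-cx)/f,(uv[1]-cy)/f,1]); return o+d*(z-o[2])/d[2]
E
python3 - <<'E'
from h import *
s=manip.read_state(); print(s)
for n in('scene','top','wrist'):
    snap(n,n+'0.png'); print(n,cal(n))
E
```

```text
{'time_s': 0.0, 'joint_positions': array([-1.29957165e+00,  4.91554285e-01,  1.55945994e+00,  1.77209552e-06,
        1.09167546e+00, -1.05624834e-01]), 'dq': array([ 1.58288241e-04, -1.35856396e-05, -3.08864602e-04,  1.26332689e-03,
       -2.43367263e-05, -7.32698553e-04]), 'joint_torque': array([-2.24708019e-03, -6.18432927e+01, -2.61591643e+01, -1.83794414e-04,
        4.07512896e-03, -6.61629578e-07]), 'tool_pos': array([ 0.22994215, -0.58092258,  0.2307274 ]), 'eef_rot': array([ 0.39774561,  0.58510153, -0.39724349,  0.58451025]), 'wrist_force': array([ 0.04902371, -0.16108506,  0.52013678]), 'moment': array([-0.00262644, -0.00461157, -0.00620299]), 'gripper_width': 1.005340135455899}
scene (np.float64(430.87481471197276), 256.8472819265193, 194.06797672976577, array([[ 0.29439045,  0.95559781, -0.01292617, -0.18494263],
       [ 0.72338063, -0.23164966, -0.65042978, -0.34439709],
       [-0.62454361,  0.18212977, -0.7594564 ,  1.71113997],
       [ 0.        ,  0.        ,  0.        ,  1.        ]]))
top (np.float64(440.4589403969144), 259.81879914283047, 191.82794228643965, array([[-0.01001596, -0.99975684, -0.01964522,  0.02106404],
       [-0.993502  ,  0.01217692, -0.11316141,  0.56948138],
       [ 0.11337312,  0.01838414, -0.99338238,  1.28166859],
       [ 0.        ,  0.        ,  0.        ,  1.        ]]))
wrist (np.float64(300.24599294747014), 257.43881599423815, 190.21613424209502, array([[ 3.67720672e-01, -9.29935809e-01, -9.48068299e-04,
        -6.24966971e-01],
       [-8.80363744e-01, -3.48446653e-01,  3.21783479e-01,
        -4.19718794e-02],
       [-2.99568331e-01, -1.17491792e-01, -9.46812808e-01,
         3.81030226e-01],
       [ 0.00000000e+00,  0.00000000e+00,  0.00000000e+00,
         1.00000000e+00]]))
```

View pics/top0.png

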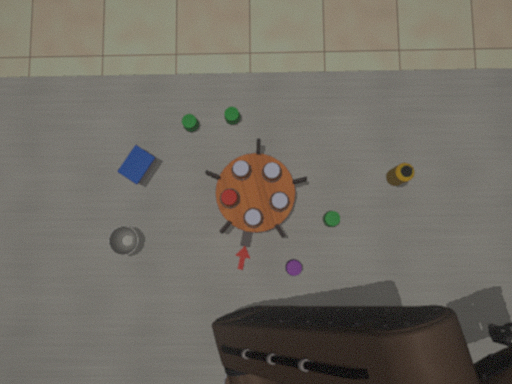

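View pics/scene0.png

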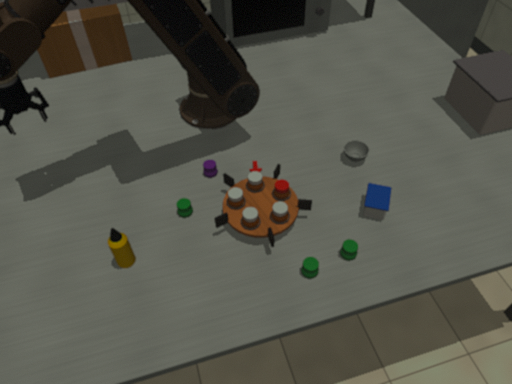

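Top view: turntable about (256,193), red pot (229,197), arrow at (243,257) with its tip near (245,247). Paddles are at (259,146), (213,175), (226,227), (281,231) and (300,181). Green and purple look-alikes stand off the disc.

```bash
python3 - <<'E'
from h import *
im=snap('top','top1.png')
m=finder.outline_of('turntable','top')
for r in m[:2]:
    print('tt',r['score'],r['xy'],r['mask'].sum())
for n,z in (('pot_red_mid',.0725),('arrow_tip',.006),('paddle_mid',.059),('plinth',.0),('pot_white1_mid',.0725)):
    for r in finder.outline_of(n,'top')[:8]:
        print(n,round(r['score'],2),np.round(r['xy'],1),np.round(back('top',r['xy'],z),4),r['mask'].sum())
big=cv2.resize(im[90:290,150:350],(800,800),interpolation=cv2.INTER_CUBIC)[100:700]
cv2.imwrite('pics/crop1.png',big[:,:,::-1])
im=im.astype(int)
red=((im[:,:,0]>120)&(im[:,:,1]<70)&(im[:,:,2]<70)).astype(np.uint8)
n,l,st,c=cv2.connectedComponentsWithStats(red)
for i in range(1,n):
    if st[i,4]>15: print(st[i],c[i],back('top',c[i],.1),back('top',c[i],.006))
E
```

```text
tt 0.66 [255.0, 190.4] 3894
pot_red_mid 0.56 [227.6 194.7] [0.5579 0.1073 0.0725] 237
arrow_tip 0.63 [280.  198.1] [ 0.5528 -0.0459  0.006 ] 246
arrow_tip 0.52 [243.6 250. ] [0.3976 0.0657 0.006 ] 335
arrow_tip 0.28 [254.8 216.5] [0.4978 0.0312 0.006 ] 280
paddle_mid 0.78 [255.5 191. ] [0.5693 0.0268 0.059 ] 3886
plinth 0.85 [245.6 247.9] [0.4037 0.0599 0.    ] 297
pot_white1_mid 0.78 [290.7 262. ] [ 0.3637 -0.0716  0.0725] 243
pot_white1_mid 0.68 [253.7 219.5] [0.4853 0.0324 0.0725] 205
pot_white1_mid 0.51 [244.7 244.9] [0.4131 0.0587 0.0725] 231
pot_white1_mid 0.5 [330.8 220. ] [ 0.4815 -0.1884  0.0725] 231
[221 189  16  15 179] [228.37430168 196.41899441] [0.54999513 0.10260884 0.1       ] [0.55981315 0.11111614 0.006     ]
[237 246  12  23 112] [242.21428571 256.75      ] [0.38061589 0.06433095 0.1       ] [0.37757359 0.06993195 0.006     ]
```

View pics/crop1.png

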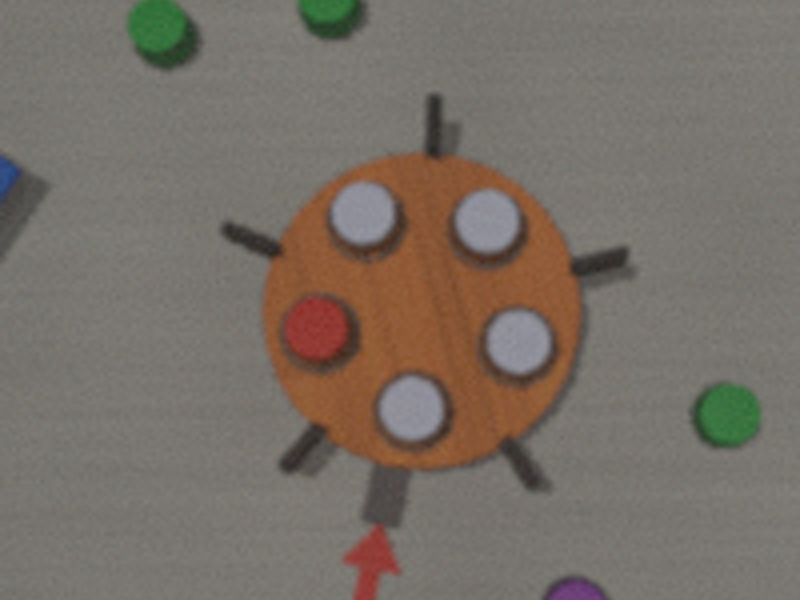

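```bash
cat >> h.py <<'E'
def lids(f=None):
    im=optics.get_image('top')
    if f: cv2.imwrite('pics/'+f,cv2.resize(im[90:290,150:350],(600,600),interpolation=cv2.INTER_CUBIC)[:,:,::-1])
    i=im.astype(int); R,G,B=i[...,0],i[...,1],i[...,2]
    red=(R>110)&(G<75)&(B<75); wh=(B>135)&(R>135)
    out=[]
    for nm,m in(('r',red),('w',wh)):
        n,l,st,c=cv2.connectedComponentsWithStats(m.astype(np.uint8))
        for k in range(1,n):
            if 90<st[k,4]<400 and 150<c[k][0]<350 and 90<c[k][1]<290: out.append((nm,c[k],st[k,4],back('top',c[k],.095)))
    return im,out
E
python3 - <<'E'
from h import *
im,o=lids()
for a in o: print(a[0],np.round(a[1],1),a[2],np.round(a[3],4))
W=np.array([a[3] for a in o if a[2]>130])[:,:2]; c=W.mean(0); print('c',c,np.linalg.norm(W-c,axis=1),np.degrees(np.arctan2(*(W-c).T[::-1])))
i=im.astype(int);wood=((i[...,0]-i[...,2])>60)&(i[...,1]>60)
i2=((i[...,0]-i[...,2])>45).astype(np.uint8); n,l,st,cc=cv2.connectedComponentsWithStats(i2)
for k in range(1,n):
    if st[k,4]>2000:
        ct=cv2.findContours((l==k).astype(np.uint8),0,1)[0][0]; e=cv2.fitEllipse(cv2.convexHull(ct)); print(st[k],e,back('top',e[0],.05))
red=(i[...,0]>100)&(i[...,1]<85)&(i[...,2]<85); n,l,st,cc=cv2.connectedComponentsWithStats(red.astype(np.uint8))
for k in range(1,n):
    if st[k,4]>60:
        ys,xs=np.where(l==k); P=np.array([back('top',(x,y),.006)[:2] for x,y in zip(xs,ys)]); m=P.mean(0); w,v=np.linalg.eigh(np.cov(P.T)); print(st[k],m,np.sqrt(w),v[:,1], np.degrees(np.arctan2(*(m-c)[::-1])),np.linalg.norm(m-c))
E
```

```text
r [228.2 196.5] 200 [0.5502 0.1035 0.095 ]
r [242.4 256.7] 130 [0.3806 0.064  0.095 ]
w [240.4 167.6] 154 [0.6329 0.0685 0.095 ]
w [271.5 169.7] 154 [ 0.6258 -0.0204  0.095 ]
w [279.2 200.1] 152 [ 0.5384 -0.041   0.095 ]
w [252.5 216.7] 157 [0.4922 0.0349 0.095 ]
c [0.56791332 0.02911359] [0.07649754 0.07601481 0.07615355 0.07607061 0.07588901] [ 103.35092471   31.19667087  -40.55247618 -112.8613541   175.61538418]
[ 216  153   79   79 3574] ((254.98793029785156, 192.3196258544922), (78.57777404785156, 79.2651596069336), 80.34335327148438) [0.56640498 0.02863805 0.05      ]
[246 154  39  78 555] [0.57313481 0.00463127] [0.01910901 0.06590085] [-0.98480489 -0.17366443] -77.96056508540667 0.0250329399535049
[217 186  24  24 292] [0.55686312 0.11363311] [0.01477846 0.01708734] [-0.98685445  0.16161153] 97.44867772190344 0.0852388226392368
[236 246  14  24 153] [0.3776315  0.06974751] [0.00754102 0.01790803] [-0.97823722  0.20748963] 167.94577099371824 0.19457206224086987
```

```bash
cat > plan.py <<'E'
from h import *
from scipy.spatial.transform import Rotation as Ro
C=np.array([.5672,.0290]); FR=168.0
def goal(phi,off,r=.140,z=.048):
    a=np.radians(phi); u=np.array([np.cos(a),np.sin(a)]); t=np.array([-u[1],u[0]])
    return np.r_[C+r*u-off*t,z],t
def rel(phi,off,r=.140,z=.048,s=None,sy=None):
    s=s or manip.read_state(); R=Ro.from_quat(s['eef_rot']).as_matrix()
    P,t=goal(phi,off,r,z); d=R.T@(P-s['tool_pos'])*100
    y=R[:,1]; x=R[:,0]
    if sy is None: sy=np.sign(t@y[:2])
    T=np.r_[sy*t,0]; T=T-x*(T@x)
    turn=np.degrees(np.arctan2(np.cross(y,T)@x,y@T))
    return np.round(d,2),round(turn,1)
E
python3 - <<'E'
from plan import *
s=manip.read_state(); print(s['time_s'],Ro.from_quat(s['eef_rot']).as_matrix().round(3))
for sy in(1,-1): print(rel(-76.6,.045,z=.2,sy=sy))
E
```

```text
0.55 [[-0.     0.93   0.368]
 [-0.     0.368 -0.93 ]
 [-1.    -0.     0.   ]]
(array([  3.13,  47.36, -31.11]), np.float64(8.2))
(array([  3.13,  47.36, -31.11]), np.float64(-171.8))
```

```bash
python3 -m pendant '[{"x":0.3,"y":4,"z":-2.6,"turn":2,"fingers":1},{"x":0.6,"y":8,"z":-5.2,"turn":4,"fingers":1},{"x":1,"y":12,"z":-7.9,"turn":8.2,"fingers":1},{"x":1,"y":16,"z":-10.5,"turn":8.2,"fingers":1},{"x":1,"y":20,"z":-13.1,"turn":8.2,"fingers":1},{"x":1,"y":24,"z":-15.8,"turn":8.2,"fingers":1},{"x":1,"y":28,"z":-18.4,"turn":8.2,"fingers":1},{"x":1,"y":32,"z":-21,"turn":8.2,"fingers":1},{"x":1,"y":36,"z":-23.6,"turn":8.2,"fingers":1},{"x":1,"y":40,"z":-26.3,"turn":8.2,"fingers":1}]' 60
python3 - <<'E'
from plan import *
s=manip.read_state(); print(s['joint_positions'].round(2),rel(-76.6,.045,z=.12),rel(-76.6,.045))
E
```

```text
time_s: 1.55
tool_pos: [0.5061, -0.1877, 0.2215]
eef_rot: [0.438, 0.555, -0.438, 0.555]
wrist_force: [-0.4, -0.2, -0.2]
gripper_width: 0.0
[-0.48  0.38  1.78 -0.    0.98  0.86] (array([10.15,  6.46, -5.68]), np.float64(-0.0)) (array([17.35,  6.46, -5.68]), np.float64(-0.0))
```

```bash
python3 -m pendant '[{"x":2,"y":3.3,"z":-2.8,"fingers":1},{"x":6,"y":6.4,"z":-5.6,"fingers":1},{"x":9,"y":6.4,"z":-5.6,"fingers":1},{"x":9,"y":6.4,"z":-5.6,"fingers":1},{"x":9,"y":6.4,"z":-5.6,"fingers":1},{"x":9,"y":6.4,"z":-5.6,"fingers":1},{"x":9,"y":6.4,"z":-5.6,"fingers":1},{"x":9,"y":6.4,"z":-5.6,"fingers":1},{"x":9,"y":6.4,"z":-5.6,"fingers":1},{"x":9,"y":6.4,"z":-5.6,"fingers":1}]'
python3 - <<'E'
from plan import *
s=manip.read_state(); print(rel(-76.6,.045))
snap('wrist','w2.png'); snap('top','t2.png')
E
```

```text
(array([17.35,  6.46, -5.68]), np.float64(-0.0))invalid input at $[0]: expected keys x, y, z, turn, fingers
```

View pics/w2.png

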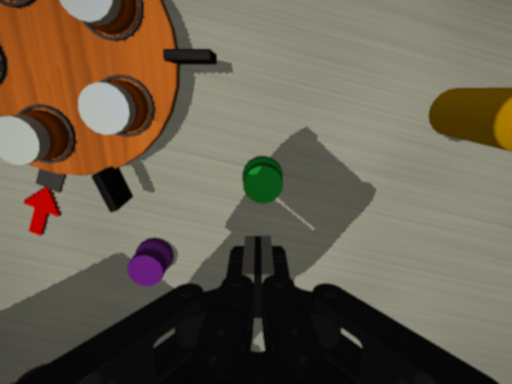

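View pics/t2.png

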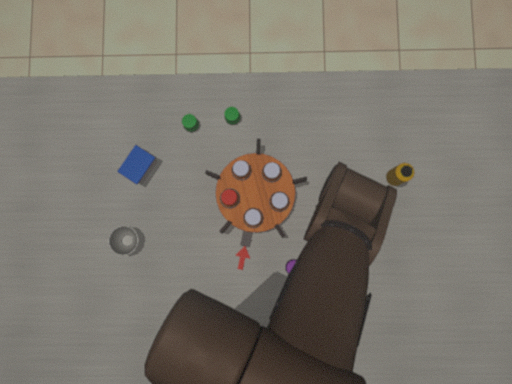

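The refused call needed the "turn" key. The wrist view shows the target paddle at (190,56), and the green look-alike at (263,180), about 10 cm clear of the place where I will go down.

```bash
python3 -m pendant '[{"x":2,"y":3.3,"z":-2.8,"turn":0,"fingers":1},{"x":5,"y":6.4,"z":-5.6,"turn":0,"fingers":1},{"x":9,"y":6.4,"z":-5.6,"turn":0,"fingers":1},{"x":12,"y":6.4,"z":-5.6,"turn":0,"fingers":1},{"x":15,"y":6.4,"z":-5.6,"turn":0,"fingers":1},{"x":17.3,"y":6.4,"z":-5.6,"turn":0,"fingers":1},{"x":17.3,"y":6.4,"z":-5.6,"turn":0,"fingers":1},{"x":17.3,"y":6.4,"z":-5.6,"turn":0,"fingers":1},{"x":17.3,"y":6.4,"z":-5.6,"turn":0,"fingers":1},{"x":17.3,"y":6.4,"z":-5.6,"turn":0,"fingers":1}]'
python3 - <<'E'
from plan import *
s=manip.read_state(); print(rel(-76.6,.045))
for k in range(0,11): print(k, rel(-76.6+4*k,.045-.0029*k))
snap('wrist','w3.png')
E
```

```text
time_s: 2.65
tool_pos: [0.555, -0.1204, 0.0497]
eef_rot: [0.439, 0.554, -0.438, 0.556]
wrist_force: [1.4, -0.9, -0.5]
gripper_width: -0.001
(array([ 0.17,  0.15, -0.26]), np.float64(-0.0))
0 (array([ 0.17,  0.15, -0.26]), np.float64(-0.0))
1 (array([0.17, 1.43, 0.  ]), np.float64(-4.0))
2 (array([0.17, 2.72, 0.15]), np.float64(-8.0))
3 (array([0.17, 4.01, 0.19]), np.float64(-12.0))
4 (array([0.18, 5.3 , 0.12]), np.float64(-16.0))
5 (array([ 0.18,  6.57, -0.06]), np.float64(-20.0))
6 (array([ 0.18,  7.82, -0.35]), np.float64(-24.0))
7 (array([ 0.18,  9.04, -0.74]), np.float64(-28.0))
8 (array([ 0.18, 10.22, -1.23]), np.float64(-32.0))
9 (array([ 0.18, 11.35, -1.82]), np.float64(-36.0))
10 (array([ 0.19, 12.42, -2.51]), np.float64(-40.0))
```

View pics/w3.png

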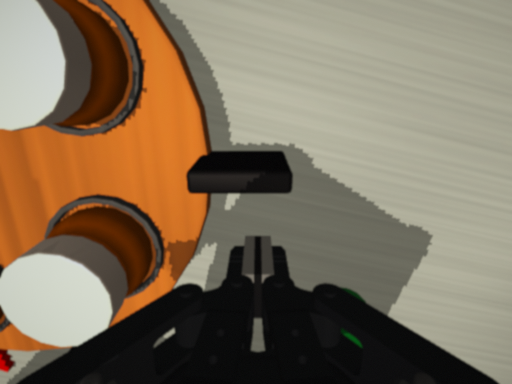

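The fingers at (258,250) stand behind the paddle at (240,172), square to it. Now I'll push in small steps.

```bash
python3 - <<'E'
from plan import *
offs=[.037,.029,.021]+[.016]*7; ph=[0,0,0,2,5,9,13,17,20,22]
for o,p in zip(offs,ph): print(p,rel(-76.6+p,o))
E
```

```text
0 (array([ 0.15,  0.96, -0.25]), np.float64(-0.0))
0 (array([ 0.15,  1.76, -0.25]), np.float64(-0.0))
0 (array([ 0.16,  2.56, -0.25]), np.float64(-0.0))
2 (array([ 0.16,  3.55, -0.2 ]), np.float64(-2.0))
5 (array([ 0.16,  4.29, -0.16]), np.float64(-5.0))
9 (array([ 0.16,  5.27, -0.17]), np.float64(-9.0))
13 (array([ 0.16,  6.25, -0.25]), np.float64(-13.0))
17 (array([ 0.16,  7.22, -0.39]), np.float64(-17.0))
20 (array([ 0.16,  7.94, -0.55]), np.float64(-20.0))
22 (array([ 0.16,  8.42, -0.67]), np.float64(-22.0))
```

```bash
python3 -m pendant '[{"x":0.1,"y":1,"z":-0.2,"turn":0,"fingers":1},{"x":0.1,"y":1.8,"z":-0.2,"turn":0,"fingers":1},{"x":0.1,"y":2.6,"z":-0.2,"turn":0,"fingers":1},{"x":0.1,"y":3.5,"z":-0.2,"turn":-2,"fingers":1},{"x":0.1,"y":4.3,"z":-0.2,"turn":-5,"fingers":1},{"x":0.1,"y":5.3,"z":-0.2,"turn":-9,"fingers":1},{"x":0.1,"y":6.2,"z":-0.2,"turn":-13,"fingers":1},{"x":0.1,"y":7.2,"z":-0.4,"turn":-17,"fingers":1},{"x":0.1,"y":7.9,"z":-0.5,"turn":-20,"fingers":1},{"x":0.1,"y":8.4,"z":-0.7,"turn":-22,"fingers":1}]'
cat >> plan.py <<'E'
def report(f=None):
    s=manip.read_state(); im,o=lids(f)
    best=None
    P=[]; L=[]
    for a in o:
        d=a[3][:2]-C; r=np.hypot(*d); an=np.degrees(np.arctan2(d[1],d[0]))%360
        if .06<r<.09: print(a[0],a[2],round(r,4),round(an,1))
    d=s['tool_pos'][:2]-C; print('tcp',s['time_s'],s['tool_pos'].round(4),'ang',np.degrees(np.arctan2(d[1],d[0])).round(1),np.hypot(*d).round(4),s['wrist_force'].round(1))
E
python3 - <<'E'
from plan import *
report('c4.png')
for p in (22,26,30,34,38,42,45,48,51,53): print(p,rel(-76.6+p,.016))
snap('wrist','w4.png')
E
```

```text
time_s: 3.7
tool_pos: [0.6353, -0.0936, 0.0471]
eef_rot: [0.323, 0.629, -0.323, 0.629]
wrist_force: [0.3, -1.9, 0.0]
gripper_width: -0.002
r 108 0.0683 120.0
w 180 0.0766 341.4
w 180 0.0767 52.7
tcp 3.7 [ 0.6353 -0.0936  0.0471] ang -60.9 0.1403 [ 0.3 -1.9  0. ]
22 (array([-0.08, -0.1 ,  0.07]), np.float64(0.3))
26 (array([-0.08,  0.88,  0.15]), np.float64(-3.7))
30 (array([-0.08,  1.86,  0.16]), np.float64(-7.7))
34 (array([-0.08,  2.84,  0.11]), np.float64(-11.7))
38 (array([-0.08,  3.82, -0.01]), np.float64(-15.7))
42 (array([-0.08,  4.78, -0.21]), np.float64(-19.7))
45 (array([-0.08,  5.5 , -0.39]), np.float64(-22.7))
48 (array([-0.08,  6.2 , -0.62]), np.float64(-25.7))
51 (array([-0.08,  6.89, -0.88]), np.float64(-28.7))
53 (array([-0.08,  7.34, -1.07]), np.float64(-30.7))
```

View pics/c4.png

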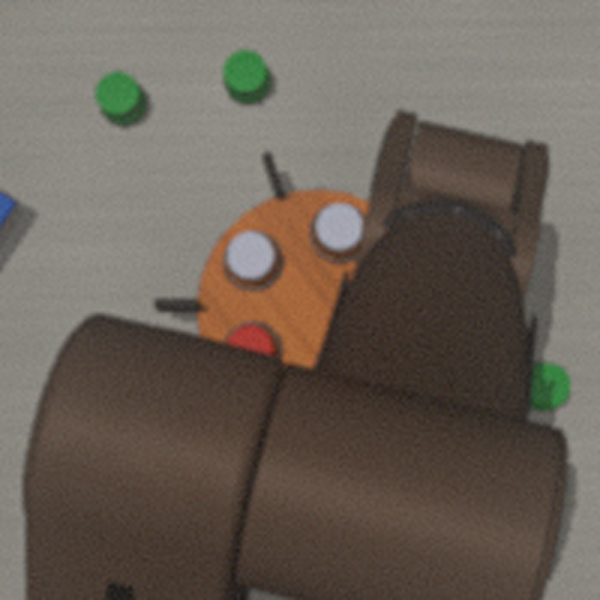

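View pics/w4.png

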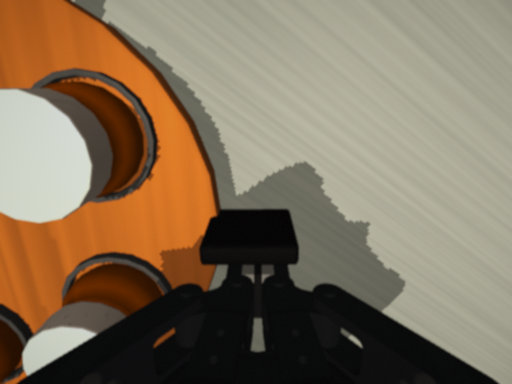

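The fingers are in contact at the paddle's face. The disc has turned 21.5° (a white lid went from 31.2° to 52.7°), as planned. Continuing.

```bash
python3 -m pendant '[{"x":-0.1,"y":0.4,"z":0.1,"turn":-2,"fingers":1},{"x":-0.1,"y":0.9,"z":0.1,"turn":-4,"fingers":1},{"x":-0.1,"y":1.8,"z":0.2,"turn":-8,"fingers":1},{"x":-0.1,"y":2.8,"z":0.1,"turn":-12,"fingers":1},{"x":-0.1,"y":3.8,"z":0,"turn":-16,"fingers":1},{"x":-0.1,"y":4.8,"z":-0.2,"turn":-20,"fingers":1},{"x":-0.1,"y":5.5,"z":-0.4,"turn":-23,"fingers":1},{"x":-0.1,"y":6.2,"z":-0.6,"turn":-26,"fingers":1},{"x":-0.1,"y":6.7,"z":-0.8,"turn":-28,"fingers":1},{"x":-0.1,"y":6.9,"z":-0.9,"turn":-29,"fingers":1}]'
python3 - <<'E'
from plan import *
report('c5.png')
for p in (51,52,54,56,58,60,62,63,64,64.6): print(p,rel(-76.6+p,.016))
E
```

```text
time_s: 4.8
tool_pos: [0.6859, -0.0462, 0.0483]
eef_rot: [0.156, 0.69, -0.156, 0.69]
wrist_force: [0.7, -1.2, -0.4]
gripper_width: -0.005
w 181 0.0762 81.6
tcp 4.8 [ 0.6859 -0.0462  0.0483] ang -32.4 0.1405 [ 0.7 -1.2 -0.4]
51 (array([0.03, 0.05, 0.06]), np.float64(0.1))
52 (array([0.03, 0.29, 0.09]), np.float64(-0.9))
54 (array([0.03, 0.79, 0.13]), np.float64(-2.9))
56 (array([0.03, 1.28, 0.15]), np.float64(-4.9))
58 (array([0.03, 1.77, 0.15]), np.float64(-6.9))
60 (array([0.03, 2.26, 0.14]), np.float64(-8.9))
62 (array([0.03, 2.75, 0.11]), np.float64(-10.9))
63 (array([0.03, 3.  , 0.09]), np.float64(-11.9))
64 (array([0.03, 3.24, 0.07]), np.float64(-12.9))
64.6 (array([0.03, 3.39, 0.05]), np.float64(-13.5))
```

View pics/c5.png

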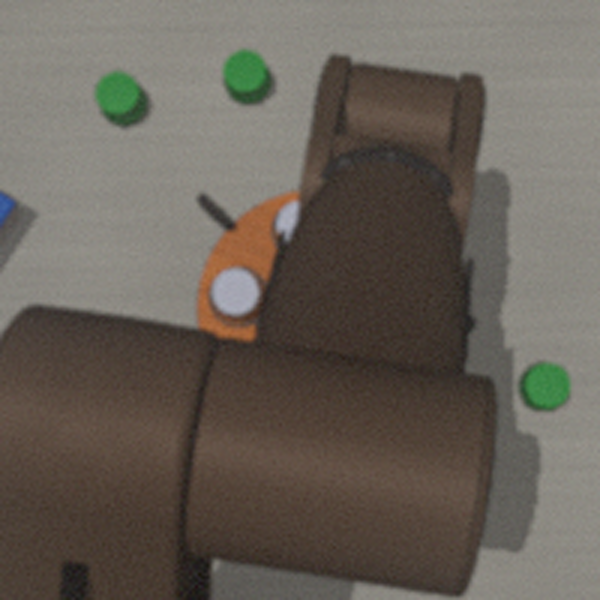

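```bash
python3 -m pendant '[{"x":0,"y":0.3,"z":0.1,"turn":-1,"fingers":1},{"x":0,"y":0.8,"z":0.1,"turn":-3,"fingers":1},{"x":0,"y":1.3,"z":0.1,"turn":-5,"fingers":1},{"x":0,"y":1.8,"z":0.1,"turn":-7,"fingers":1},{"x":0,"y":2.2,"z":0.1,"turn":-9,"fingers":1},{"x":0,"y":2.6,"z":0.1,"turn":-10.5,"fingers":1},{"x":0,"y":2.9,"z":0.1,"turn":-11.5,"fingers":1},{"x":0,"y":3.1,"z":0.1,"turn":-12.3,"fingers":1},{"x":0,"y":3.2,"z":0.1,"turn":-13,"fingers":1},{"x":0,"y":3.2,"z":0.1,"turn":-13,"fingers":1}]'
python3 - <<'E'
from plan import *
report('c6.png')
print(rel(-76.6+64.6,.016))
E
```

```text
time_s: 5.85
tool_pos: [0.7004, -0.0181, 0.0483]
eef_rot: [0.078, 0.703, -0.078, 0.703]
wrist_force: [-0.3, 0.2, -1.0]
gripper_width: -0.001
tcp 5.85 [ 0.7004 -0.0181  0.0483] ang -19.5 0.1413 [-0.3  0.2 -1. ]
(array([ 0.03,  0.24, -0.01]), np.float64(-0.6))
```

```bash
python3 -m pendant '[{"x":0,"y":-1.5,"z":-0.2,"turn":0,"fingers":1},{"x":0,"y":-3,"z":-0.7,"turn":0,"fingers":1},{"x":-3,"y":-4,"z":-1,"turn":0,"fingers":1},{"x":-7,"y":-5,"z":-1,"turn":0,"fingers":1},{"x":-11,"y":-7,"z":-1,"turn":0,"fingers":1},{"x":-14,"y":-11,"z":-1,"turn":0,"fingers":1},{"x":-16,"y":-15,"z":-1,"turn":0,"fingers":1},{"x":-16,"y":-20,"z":-1,"turn":0,"fingers":1},{"x":-16,"y":-24,"z":-1,"turn":0,"fingers":1},{"x":-16,"y":-28,"z":-1,"turn":0,"fingers":1}]'
python3 - <<'E'
from plan import *
report('c7.png')
snap('scene','s7.png')
E
```

```text
time_s: 6.9
tool_pos: [0.6276, -0.2922, 0.2086]
eef_rot: [0.078, 0.703, -0.078, 0.703]
wrist_force: [0.9, 0.2, -0.3]
gripper_width: -0.002
w 183 0.0767 23.1
w 184 0.0764 312.0
w 186 0.0759 94.8
w 186 0.0753 239.7
tcp 6.9 [ 0.6276 -0.2922  0.2086] ang -79.4 0.3268 [ 0.9  0.2 -0.3]
```

View pics/c7.png

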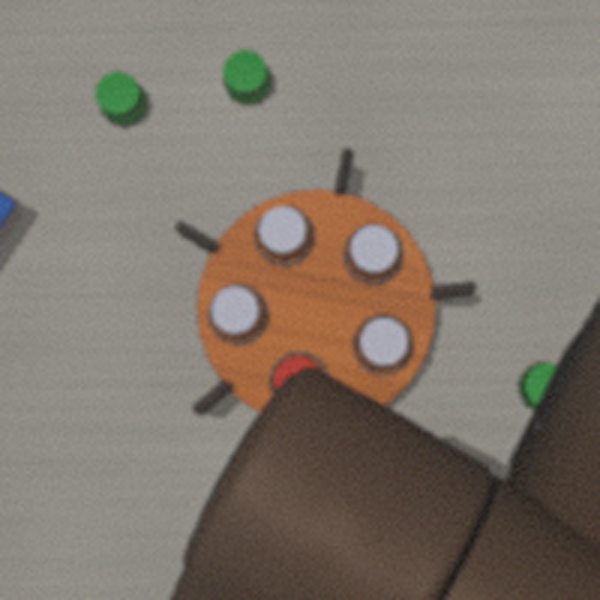

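View pics/s7.png

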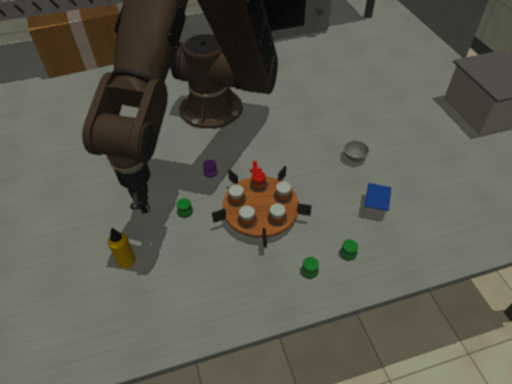

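```bash
python3 -m pendant '[{"x":-1,"y":-1,"z":-4,"turn":0,"fingers":1},{"x":-2,"y":-2,"z":-8,"turn":0,"fingers":1},{"x":-3,"y":-5,"z":-12,"turn":0,"fingers":1},{"x":-3,"y":-9,"z":-15,"turn":0,"fingers":1},{"x":-3,"y":-13,"z":-18,"turn":0,"fingers":1},{"x":-3,"y":-17,"z":-20,"turn":0,"fingers":1},{"x":-3,"y":-21,"z":-22,"turn":0,"fingers":1},{"x":-3,"y":-25,"z":-24,"turn":0,"fingers":1},{"x":-3,"y":-29,"z":-26,"turn":0,"fingers":1},{"x":-3,"y":-32,"z":-27,"turn":0,"fingers":1}]'
cat > meas.py <<'E'
from plan import *
from scipy.optimize import least_squares
report('c8.png')
# multi-frame: lids fit with pot angle; arrow axis
A=[];F=[]
for _ in range(3):
    im,o=lids()
    W=[(a[0],a[3][:2]) for a in o if .055<np.hypot(*(a[3][:2]-C))<.095 and a[2]>130]
    def res(p):
        r=[]
        for nm,w in W:
            cand=[0] if nm=='r' else [72,144,216,288]
            e=[p[:2]+.076*np.array([np.cos(p[2]+np.radians(k)),np.sin(p[2]+np.radians(k))])-w for k in cand]
            r+=list(min(e,key=lambda v:v@v))
        return r
    s=least_squares(res,[*C,np.radians(167)]); c=s.x[:2]
    i=im.astype(int); red=(i[...,0]>100)&(i[...,1]<85)&(i[...,2]<85); n,l,st,cc=cv2.connectedComponentsWithStats(red.astype(np.uint8))
    for k in range(1,n):
        if 60<st[k,4]<300:
            ys,xs=np.where(l==k); P=np.array([back('top',(x,y),.006)[:2] for x,y in zip(xs,ys)]); m=P.mean(0); d=m-c
            w,v=np.linalg.eigh(np.cov(P.T)); ax=v[:,1]*-np.sign(v[0,1])
            if .17<np.hypot(*d)<.22: print('arrow',st[k],np.degrees(np.arctan2(d[1],d[0])).round(2),np.hypot(*d).round(4),'axis',np.degrees(np.arctan2(ax[1],ax[0])).round(2))
    print('fit',len(W),s.x[:2].round(4),np.degrees(s.x[2]).round(2),np.abs(s.fun).max().round(4))
E
python3 meas.py; python3 -c "
from h import *
snap('scene','s8.png')"
```

```text
time_s: 8.0
tool_pos: [0.2932, -0.544, 0.2384]
eef_rot: [0.078, 0.703, -0.078, 0.703]
wrist_force: [1.0, -0.0, 0.2]
gripper_width: 0.002
r 206 0.0751 167.0
w 154 0.077 23.0
w 157 0.0764 311.5
w 154 0.0759 94.7
w 161 0.0756 239.7
tcp 8.0 [ 0.2932 -0.544   0.2384] ang -115.6 0.6351 [ 1.  -0.   0.2]
arrow [236 246  14  24 150] 167.92 0.195 axis 168.25
fit 5 [0.568  0.0291] 167.22 0.0003
arrow [236 246  14  24 150] 167.88 0.1947 axis 168.13
fit 5 [0.568 0.029] 167.22 0.0003
arrow [237 246  13  24 150] 167.96 0.1948 axis 168.31
fit 5 [0.5681 0.0291] 167.22 0.0003
```

View pics/c8.png

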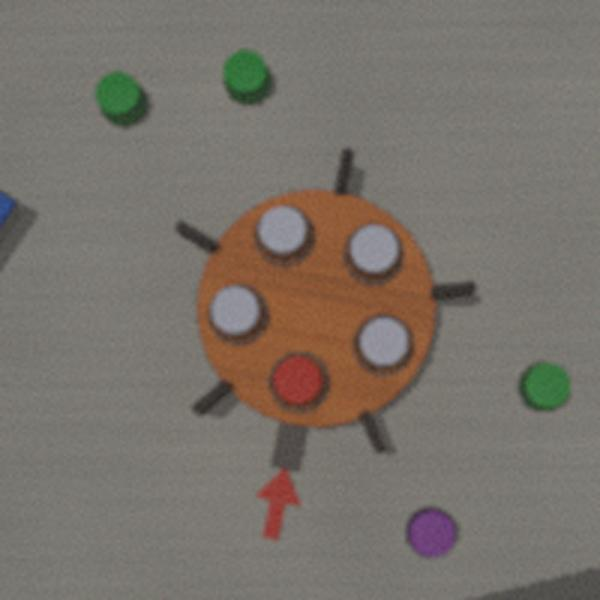

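The view is unobstructed. The red lid at (298,380) stands over the arrow tip at (285,470), with pot angle 167.2° against 168.0° for the arrow. That leaves about 0.8° (1 mm at the pot). There is plenty of time, so I'll give it a small nudge.

```bash
python3 - <<'E'
from plan import *
print(rel(-12.8,.045,z=.2),rel(-12.8,.045))
E
```

```text
(array([ 3.84, 57.1 , 27.97]), np.float64(0.2)) (array([19.04, 57.09, 27.98]), np.float64(0.2))
```

```bash
python3 -m pendant '[{"x":0,"y":3,"z":1.5,"turn":0,"fingers":1},{"x":0,"y":7,"z":3,"turn":0,"fingers":1},{"x":0,"y":11,"z":5,"turn":0,"fingers":1},{"x":0,"y":15,"z":7,"turn":0,"fingers":1},{"x":0,"y":19,"z":9,"turn":0,"fingers":1},{"x":0,"y":23,"z":11,"turn":0,"fingers":1},{"x":0,"y":27,"z":13,"turn":0,"fingers":1},{"x":0,"y":31,"z":15,"turn":0,"fingers":1},{"x":0,"y":35,"z":17,"turn":0,"fingers":1},{"x":0,"y":38,"z":18,"turn":0,"fingers":1}]'
python3 - <<'E'
from plan import *
print(rel(-12.8,.045,z=.2),rel(-12.8,.045))
E
```

```text
time_s: 9.25
tool_pos: [0.5561, -0.2074, 0.2385]
eef_rot: [0.077, 0.703, -0.077, 0.703]
wrist_force: [-0.6, -0.2, -0.3]
gripper_width: -0.001
(array([ 3.86, 18.73,  9.96]), np.float64(0.4)) (array([19.06, 18.73,  9.96]), np.float64(0.4))
```

```bash
python3 -m pendant '[{"x":0,"y":2,"z":2,"turn":0,"fingers":1},{"x":1,"y":5,"z":5,"turn":0,"fingers":1},{"x":2,"y":9,"z":8,"turn":0,"fingers":1},{"x":4,"y":13,"z":10,"turn":0,"fingers":1},{"x":6,"y":16.5,"z":10,"turn":0,"fingers":1},{"x":9,"y":18.6,"z":10,"turn":0,"fingers":1},{"x":12,"y":18.6,"z":10,"turn":0,"fingers":1},{"x":15,"y":18.6,"z":10,"turn":0.4,"fingers":1},{"x":18,"y":18.6,"z":10,"turn":0.4,"fingers":1},{"x":19,"y":18.6,"z":10,"turn":0.4,"fingers":1}]'
python3 -m pendant '[{"x":0,"y":0,"z":0,"turn":0,"fingers":1},{"x":0,"y":0,"z":0,"turn":0,"fingers":1},{"x":0,"y":0,"z":0,"turn":0,"fingers":1},{"x":0,"y":0,"z":0,"turn":0,"fingers":1},{"x":0,"y":0,"z":0,"turn":0,"fingers":1},{"x":0,"y":0,"z":0,"turn":0,"fingers":1},{"x":0,"y":0,"z":0,"turn":0,"fingers":1},{"x":0,"y":0,"z":0,"turn":0,"fingers":1},{"x":0,"y":0,"z":0,"turn":0,"fingers":1},{"x":0,"y":0,"z":0,"turn":0,"fingers":1}]'
python3 - <<'E'
from plan import *
for p,o in ((-12.8,.03),(-12.8,.02),(-12.8,.016),(-12.0,.016)): print(rel(p,o))
snap('wrist','w9.png')
E
```

```text
time_s: 10.25
tool_pos: [0.6912, -0.0496, 0.0456]
eef_rot: [0.08, 0.704, -0.079, 0.701]
wrist_force: [0.4, 0.5, -0.0]
gripper_width: 0.0
time_s: 11.25
tool_pos: [0.6929, -0.0513, 0.0482]
eef_rot: [0.08, 0.703, -0.08, 0.703]
wrist_force: [0.0, 0.7, -0.1]
gripper_width: 0.003
(array([ 0.02,  2.05, -0.04]), np.float64(-0.2))
(array([ 0.02,  3.05, -0.05]), np.float64(-0.2))
(array([ 0.02,  3.45, -0.05]), np.float64(-0.2))
(array([ 0.02,  3.65, -0.03]), np.float64(-1.0))
```

View pics/w9.png

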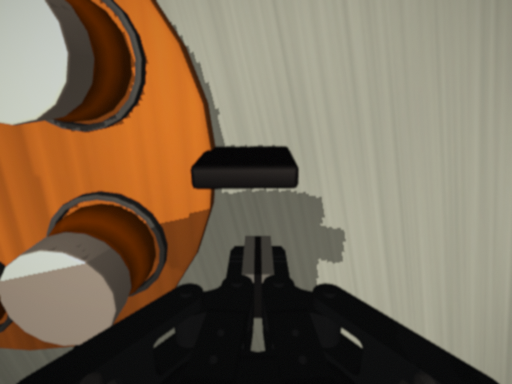

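The fingers (258,250) are behind the same paddle (245,170), and everything is settled. Now the slow final nudge.

```bash
python3 -m pendant '[{"x":0,"y":1,"z":0,"turn":0,"fingers":1},{"x":0,"y":2,"z":0,"turn":0,"fingers":1},{"x":0,"y":2.5,"z":0,"turn":-1,"fingers":1},{"x":0,"y":2.8,"z":0,"turn":-1,"fingers":1},{"x":0,"y":3.1,"z":0,"turn":-1,"fingers":1},{"x":0,"y":3.3,"z":0,"turn":-1,"fingers":1},{"x":0,"y":3.4,"z":0,"turn":-1,"fingers":1},{"x":0,"y":3.5,"z":0,"turn":-1,"fingers":1},{"x":0,"y":3.6,"z":0,"turn":-1,"fingers":1},{"x":0,"y":3.6,"z":0,"turn":-1,"fingers":1}]'
python3 -m pendant '[{"x":0,"y":0,"z":0,"turn":0,"fingers":1},{"x":0,"y":0,"z":0,"turn":0,"fingers":1},{"x":0,"y":0,"z":0,"turn":0,"fingers":1},{"x":0,"y":-1.5,"z":-0.2,"turn":0,"fingers":1},{"x":0,"y":-3,"z":-0.7,"turn":0,"fingers":1},{"x":-3,"y":-4,"z":-1,"turn":0,"fingers":1},{"x":-7,"y":-5,"z":-1,"turn":0,"fingers":1},{"x":-11,"y":-7,"z":-1,"turn":0,"fingers":1},{"x":-14,"y":-11,"z":-1,"turn":0,"fingers":1},{"x":-16,"y":-15,"z":-1,"turn":0,"fingers":1}]'
python3 -m pendant '[{"x":0,"y":-4,"z":-3,"turn":0,"fingers":1},{"x":-1,"y":-8,"z":-6,"turn":0,"fingers":1},{"x":-2,"y":-12,"z":-9,"turn":0,"fingers":1},{"x":-3,"y":-16,"z":-12,"turn":0,"fingers":1},{"x":-3,"y":-20,"z":-15,"turn":0,"fingers":1},{"x":-3,"y":-24,"z":-18,"turn":0,"fingers":1},{"x":-3,"y":-28,"z":-21,"turn":0,"fingers":1},{"x":-3,"y":-32,"z":-23,"turn":0,"fingers":1},{"x":-3,"y":-36,"z":-25,"turn":0,"fingers":1},{"x":-3,"y":-39,"z":-27,"turn":0,"fingers":1}]'
python3 meas.py
```

```text
time_s: 12.3
tool_pos: [0.701, -0.0163, 0.0483]
eef_rot: [0.074, 0.703, -0.074, 0.703]
wrist_force: [-0.1, -0.4, 0.2]
gripper_width: 0.001
time_s: 13.3
tool_pos: [0.6593, -0.163, 0.2111]
eef_rot: [0.074, 0.702, -0.074, 0.704]
wrist_force: [0.0, 0.2, -0.8]
gripper_width: 0.004
time_s: 14.3
tool_pos: [0.3117, -0.4882, 0.2383]
eef_rot: [0.075, 0.703, -0.075, 0.703]
wrist_force: [-0.0, -0.3, -0.9]
gripper_width: -0.002
r 206 0.0754 167.8
w 152 0.0767 23.8
w 154 0.0765 312.2
w 153 0.076 95.6
w 156 0.0755 240.3
tcp 14.3 [ 0.3117 -0.4882  0.2383] ang -116.3 0.5769 [-0.  -0.3 -0.9]
arrow [236 246  14  24 155] 167.94 0.1943 axis 168.39
fit 5 [0.5677 0.0292] 167.94 0.0001
arrow [236 246  14  24 153] 167.96 0.1944 axis 168.1
fit 5 [0.5676 0.0292] 167.88 0.0002
arrow [236 246  14  24 148] 167.97 0.1945 axis 168.22
fit 5 [0.5676 0.0291] 167.94 0.0002
```

Pot at 167.9°, arrow at 168.0°. I'll take a last look, let the arm settle, and hand in.

```bash
python3 -m pendant '[{"x":0,"y":0,"z":0,"turn":0,"fingers":1},{"x":0,"y":0,"z":0,"turn":0,"fingers":1},{"x":0,"y":0,"z":0,"turn":0,"fingers":1},{"x":0,"y":0,"z":0,"turn":0,"fingers":1},{"x":0,"y":0,"z":0,"turn":0,"fingers":1},{"x":0,"y":0,"z":0,"turn":0,"fingers":1},{"x":0,"y":0,"z":0,"turn":0,"fingers":1},{"x":0,"y":0,"z":0,"turn":0,"fingers":1},{"x":0,"y":0,"z":0,"turn":0,"fingers":1},{"x":0,"y":0,"z":0,"turn":0,"fingers":1}]'
python3 -c "
from h import *
snap('top','t10.png')"
```

```text
time_s: 15.5
tool_pos: [0.3147, -0.4862, 0.2383]
eef_rot: [0.074, 0.703, -0.074, 0.703]
wrist_force: [-0.3, -0.1, -0.5]
gripper_width: -0.002
```

View pics/t10.png

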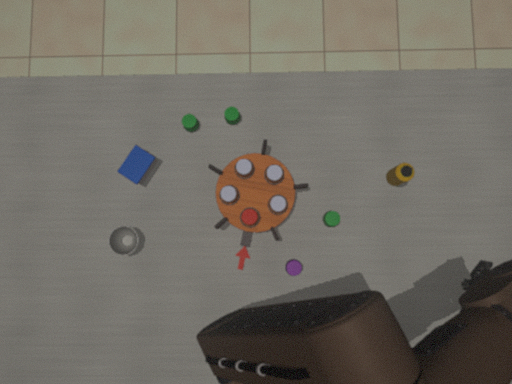

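The red pot (249,217) is in line with the arrow (242,257). The bowl, tub, bottle and look-alikes are where they were, and the arm is clear.

```bash
python3 -c "
from plant import workorder
print(workorder.hand_in())"
```

```text
the job is handed in; nothing more can be done
None
```

The red-lidded pot now faces front, in line with the red arrow, and the job is handed in at about 15.5 s on the robot's clock. I pushed one paddle counter-clockwise with the closed fingertips, about 64° in all, then gave it a final 0.7° nudge and withdrew the arm.

- **Alignment:** the last measurement put the pot at 167.9° and the arrow at 167.9–168.0° as seen from the turntable's centre. The arrow's own axis read 168.1–168.4°, a disagreement of up to 0.5°, which I put down to pixel noise.
- **Bystanders:** in the last picture the pots stand in their places on the disc. The bowl, tub, squeeze bottle and look-alikes are where they were.
- **Contact:** the fingers touched only the paddle. The wrist force stayed below about 2 N in every reading.
- **Refused call:** one move was refused for lacking the "turn" key. It moved nothing, and I re-sent it with the key.

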